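# Open the hand-wash canister for refilling the dispenser

## Task

Open the white hand-wash canister: lift its hinged flip-top tab and fold it back past upright so that it stays there, then unscrew the black six-sided cap beneath it anticlockwise until you feel it reach its stop, without forcing it. Lift the freed cap off, set it down gently, top up, on the floor of the shallow steel tray, and leave the other things on the counter alone.

Things in the scene. Friction and masses are not known exactly. Their poses are not given: they have to be found in the camera images.
- canister: White canister, 160 (its x) x 150 (its y) x 110 mm high, held immovably in a steel bracket. Origin: centre of its underside; z up; its -x side faces roughly to the robot. The neck stands on its centre line (x=y=0); the flat shoulder round it is 110 mm up, the cap's top 144 mm up. A sprung seal in the neck pushes the cap up against its catches with 14 N.
- tab (a joint): Angle (rad) of the grey flip-top tab over the cap: about 0 = shut, grows as it is lifted and folded back, to 2.2 (end stop); 1.57 = upright. Stiff hinge (0.12 N m): it stays where it is left. Shut, it blocks the cap. Its plate is 66 mm wide, 4 mm thick, and reaches 94 mm from the hinge.
- tab_hinge (a point): Middle of the tab's hinge line, fixed on the canister, 62 mm behind the cap's axis (canister's +x) and 150 mm above the counter. The hinge line runs along the canister's y. Two hinge posts, 12 x 8 mm, stand 40 mm either side of this point, up to 152 mm.
- tab_tongue (a point): Grip point on the tab's narrow tongue, on its centre line, 122 mm from the hinge line and 12 mm from its free end; it moves with the tab; shut, its axes are the canister's and it is 150 mm above the counter, 36 mm above the shoulder. The tongue is 12 mm wide (along the hinge line), 8 mm thick, and sticks out 40 mm beyond the plate. Pinched across its width it pivots between the pads.
- cap_mid (a point): Centre (half-way up, on the axis) of the black six-sided screw cap, 54 mm across flats, 32 mm high, about 60 g. z: its axis, up; flats face its x axis and every 60 deg from it. Screwed on, it is 128 mm above the counter. It turns anticlockwise (from above) with a drag up to 0.3 N m to a hard stop, 40 to 85 deg from the start (differs each time), where torque rises steeply.
- cap: The same cap; origin at the centre of its underside, 16 mm below cap_mid. It lifts off only within about the last 15 deg before the stop (before that its catches hold it) and must rise 26 mm to clear the neck. Forced if the summed contact force between cap and canister passes 100 N: about 0.6 N m against the stop, or 70 N of pull (28 N is there at rest).
- tray: Shallow steel tray, 180 (its x) x 160 (its y) mm outside, 18 mm high, walls and floor 4 mm thick, fixed to the counter. Origin: centre of its underside, z up.
- soap_mid (a point): Centre of a clear bottle, 68 mm across, 170 mm high (bystander).
- cup_mid (a point): Centre of a white cup, 72 mm across, 85 mm high (bystander).
- jar_mid (a point): Centre of a glass jar with a steel lid, 70 mm across, 80 mm high (bystander).
Mind the look-alikes: they are no part of the job. Several things look just like the tray: the one meant starts farthest to the robot's right.

How it is judged:
On the way, in this order (a step that is already met when the one before it is completed fails the run):
1. the tab is lifted past upright while the cap is still screwed on (value of joint tab above 1.6 rad and z of cap_mid in the frame of canister below 0.135 m), for 0.2 s.
2. the cap is unscrewed and lifted off the neck (z of cap_mid in the frame of canister above 0.155 m), for 0.1 s.
At the end, for the whole second after the job is handed in: The tab stands open past upright (over 1.6 rad) and the cap lies still, top up (within 7 deg), flat on the tray's floor (its centre less than 25 mm above the tray's underside, within 65 mm of the tray's centre along its x and 55 mm along its y) (value of joint tab above 1.6 rad and x of cap_mid in the frame of tray between -0.065 and 0.065 m and y of cap_mid in the frame of tray between -0.055 and 0.055 m and z of cap_mid in the frame of tray below 0.025 m and angle between cap_mid's own z axis and vertical below 0.12 rad and linear speed of cap below 0.02 m/s); the robot touches nothing.
It fails at once if the cap is forced: more than 100 N between the cap and the canister (contact force between cap and canister above 100 N).
It fails at once if the cap is dropped: moving faster than 0.6 m/s with no finger on it (linear speed of cap above 0.6 m/s and contact force between the fingers and cap below 0.1 N).
It fails at once if the soap is shifted more than 30 mm (distance of soap_mid from where it was at the start of the episode above 0.03 m).
It fails at once if the cup is shifted more than 30 mm (distance of cup_mid from where it was at the start of the episode above 0.03 m).
It fails at once if the jar is shifted more than 30 mm (distance of jar_mid from where it was at the start of the episode above 0.03 m).
It also fails if it takes over 72 s, if anything falls off the work surface, if the arm or the gripper's body presses on something with over 40 N, if the wrist force passes 120 N, or if a joint passes its speed limit or range.

## Robot

A 6-joint arm with a two-finger parallel gripper is mounted at the origin on the work surface. World frame = base frame: x ahead of the robot, y to its left, z up, the work surface at z = 0. Lengths are in m, angles in rad, forces in N, time in s.
With the tool pointing down it reaches from about 0.25 to 0.775 m from the base axis. Payload 4 kg.
Tool frame: the origin (TCP) lies midway between the tips of the shut fingers; the grasp point (between the pads) lies 19 mm behind it (pinch_z is the distance from the TCP to the grasp point, in m); z points along the fingers, y is the line along which they close (so a half turn about z gives the same grasp; the last joint's range is limited). The gripper opens to 85 mm and grips with 20 to 120 N. Pads are 22 mm wide; open, the fingers measure 114 mm over their backs; the gripper's body (76 mm by 85 mm) begins 54 mm behind the grasp point. The pads swing forward as they close: fully open they stand 13 mm farther back than shut.
Start: joints at [-1.342, 0.087, 1.371, -0, 1.684, -0.103], TCP at [0.179, -0.52, 0.231] pointing down, gripper open.
Joint ranges: [-3.1, 3.1], [-0.76, 2.03], [0.27, 2.55], [-1.08, 4.22], [0.17, 2.65], [-2.57, 2.57]. Speed limits (rad/s): [2.79, 2.79, 3.14, 3.14, 3.14, 3.14].

## Interface

Orientations are given as a unit quaternion [x, y, z, w].
In Python, from cell import reach, move_straight, move_j, grip, dwell, ik, sense, camera, camera_model, IKError, hand_in, pinch_z gives the robot as it stands. The module is installed in compiled form; this text tells all that it offers. Calls block until the motion is done:
- reach(position, orientation): joint-space move of the TCP to a pose.
- move_straight(position, rotation=None, max_speed=0.15): straight line of the TCP; rotation=None keeps the orientation; max_speed is the mean speed in m/s.
- move_j(angles): joint-space move.
- grip(opening, squeeze=None): opening from 0.0 (shut) to 1.0 (fully open); squeeze is the grip in N (None keeps the last); returns when the fingers have stopped.
- dwell(seconds).
- ik(position, orientation): joint angles nearest the present ones, or None.
- sense(): the state.
- camera(name): name is "side" or "top"; returns the picture (480x640x3 uint8, red, green, blue); there is no depth.
- camera_model(name): a dict with "fov_y" (degrees; the focal length in pixels is half the picture's height over the tangent of half this angle, whatever the lens; pixels are square), "cx", "cy" (the principal point, pixels), "world_from_camera" (4x4, takes a point from camera to world coordinates). Camera axes: x right, y up, looking along -z (the intrinsics and any distortion apply to the point x, -y, -z); pixel columns grow to the right and rows downward; lengths in m; the calibration is good to about 2 mm. A picture is of the moment at which its call begins. camera_model takes no time and is no camera call.
A pose or a line that the arm cannot do raises IKError and nothing moves.
- hand_in(): hands the job in; it is judged then, once.
The state is a dict: "time": time; "joints": joint angles; "joint_vel": joint speeds; "joint_torque": joint torques, N m; "tcp_pos": TCP position; "tool_rot": TCP orientation; "ft_force": force on the tool from outside, world axes, zero at the start; "moment": the same for the moment, N m; "grip_width": opening from 0.0 (shut) to 1.0 (fully open); "gripper_force": force on a finger pad.
Only numpy, scipy, OpenCV 4.12 (cv2) and the standard library are available. Lean on these libraries where they do the work, as an engineer would, in place of code of your own. Each camera call takes 0.05 s, during which the arm holds its last target. There are 200 camera calls.

## Working session

There is one attempt and no reset: what is moved stays moved. The work goes in short steps, each a Python script; the robot and the scene stay as the last script left them, time stands still between calls to the robot, and variables do not carry over. Pictures are saved under pics/ and viewed, at most 10 in all, crops included, and the job is handed in when it is done.

```bash
mkdir -p pics
python3 - <<'E'
from cell import *
import cv2,numpy as np
for n in("top","side"):
    im=camera(n); cv2.imwrite(f"pics/{n}0.png",im[:,:,::-1]); m=camera_model(n); print(n,{k:(np.round(v,4).tolist() if not isinstance(v,str) else v) for k,v in m.items()})
s=sense();print(s["time"],s["tool_rot"],s["ft_force"],s["grip_width"],pinch_z)
E
```

```text
top {'fov_y': 42.1882, 'cx': 310.3867, 'cy': 250.0226, 'world_from_camera': [[0.0211, 0.981, -0.1929, 0.298], [-0.9998, 0.0215, 0.0001, 0.0723], [0.0043, 0.1929, 0.9812, 1.2823], [0.0, 0.0, 0.0, 1.0]]}
side {'fov_y': 48.948, 'cx': 317.0388, 'cy': 234.0756, 'world_from_camera': [[0.9553, 0.153, -0.2531, 0.2902], [-0.2955, 0.5293, -0.7954, -0.6433], [0.0123, 0.8346, 0.5508, 0.5969], [0.0, 0.0, 0.0, 1.0]]}
0.1 [ 9.86268640e-01  1.65145722e-01 -6.14289717e-05 -1.02749551e-03] [-0.67918097  0.41204422  0.57540567] 0.9948232493637283 0.0187
```

View pics/top0.png

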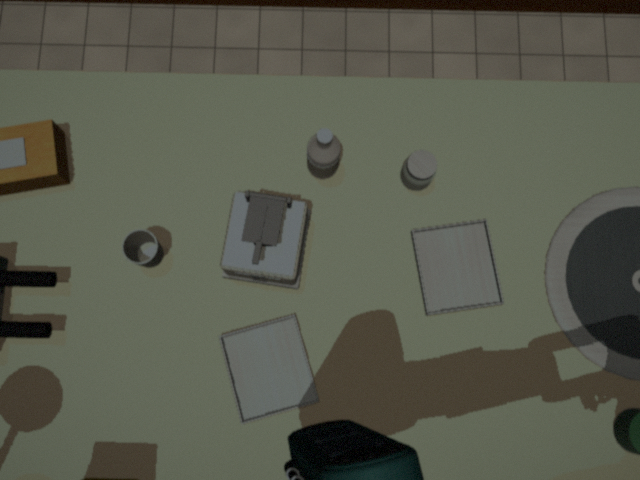

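View pics/side0.png

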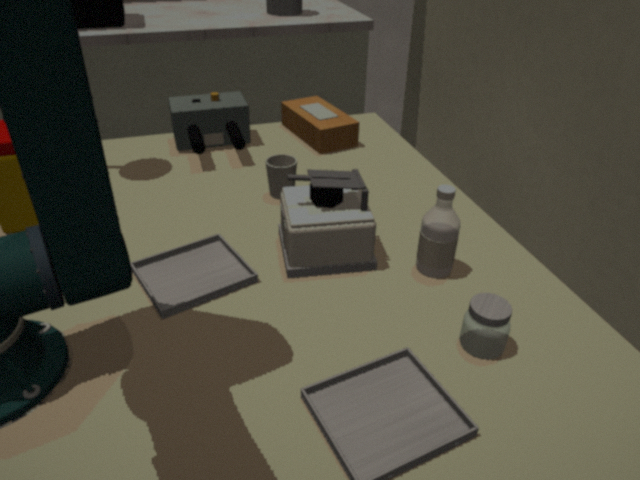

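The top view shows the canister at about (265,237), its tab plate at (267,220) with the tongue pointing down to (258,262), and the right-hand tray at (456,266). The bottle is at (324,150), the jar at (420,168) and the cup at (143,247). The side view agrees. I'll zoom in to measure.

```bash
cat > h.py <<'E'
from cell import *
import numpy as np, cv2
from scipy.spatial.transform import Rotation as R
def ray(n,u,v):
    m=camera_model(n);f=240/np.tan(np.radians(m["fov_y"]/2));T=np.array(m["world_from_camera"])
    d=T[:3,:3]@np.array([(u-m["cx"])/f,-(v-m["cy"])/f,-1]);return T[:3,3],d
def onz(n,u,v,z):
    o,d=ray(n,u,v);return o+d*(z-o[2])/d[2]
def proj(n,P):
    m=camera_model(n);f=240/np.tan(np.radians(m["fov_y"]/2));T=np.array(m["world_from_camera"])
    p=T[:3,:3].T@(np.array(P)-T[:3,3]);return np.array([m["cx"]+f*p[0]/-p[2],m["cy"]-f*p[1]/-p[2]])
def crop(im,x0,y0,x1,y1,k,name,g=1.8):
    c=cv2.resize(im[y0:y1,x0:x1],None,fx=k,fy=k,interpolation=cv2.INTER_CUBIC)
    cv2.imwrite(name,np.clip(c[:,:,::-1]*g,0,255).astype(np.uint8))
E
python3 - <<'E'
from h import *
t=cv2.imread("pics/top0.png")[:,:,::-1]; s=cv2.imread("pics/side0.png")[:,:,::-1]
crop(t,215,180,315,290,5,"/tmp/a.png"); crop(s,270,155,390,275,5,"/tmp/b.png")
a=cv2.imread("/tmp/a.png");b=cv2.imread("/tmp/b.png")
a=cv2.resize(a,(400,440));b=cv2.resize(b,(400,400)); o=np.zeros((440,800,3),np.uint8);o[:,:400]=a;o[:400,400:]=b
cv2.imwrite("pics/z1.png",o)
# tray contours
hsv=cv2.cvtColor(t,cv2.COLOR_RGB2HSV); print(t[266,456],t[220,267],t[240,235],t[300,380],t[262,258])
m=((hsv[:,:,1]<45)&(hsv[:,:,2]>60)).astype(np.uint8)
m[:, :400]=0; m[:,520:]=0;m[:205]=0;m[330:]=0
m=cv2.morphologyEx(m,cv2.MORPH_CLOSE,np.ones((7,7)))
c=max(cv2.findContours(m,0,2)[0],key=cv2.contourArea);r=cv2.minAreaRect(c);print(r)
B=cv2.boxPoints(r);P=np.array([onz("top",*p,0.018) for p in B]);print(P.round(3),P.mean(0),np.linalg.norm(P[1]-P[0]),np.linalg.norm(P[2]-P[1]))
E
```

```text
[101 107 103] [70 71 67] [102 106 109] [103 109  94] [71 74 76]
((459.5, 267.0), (124.0, 119.0), 90.0)
[[ 0.647 -0.114  0.018]
 [ 0.653 -0.365  0.018]
 [ 0.393 -0.353  0.018]
 [ 0.388 -0.112  0.018]] [ 0.52014651 -0.2361297   0.018     ] 0.25053871877366757 0.25996389154020977
```

View pics/z1.png

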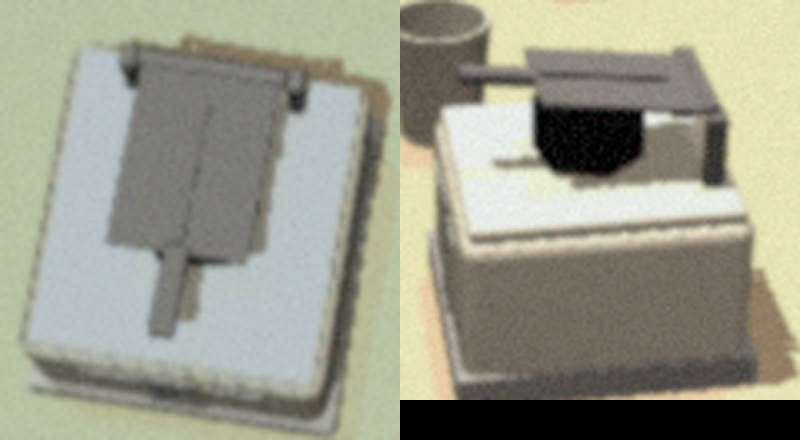

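The crop shows the tongue's tip at source (255,264) and its root at (258.8,243.8). The plate's near corners are (241.8,240.8) and (277,245.5). The shoulder corners are about (235,192), (307.5,202.5), (220.5,265) and (295,276).

Run:
```python
from h import *
tip=onz("top",255,264,.154); root=onz("top",258.75,243.75,.154)
pl=[onz("top",*p,.152) for p in((241.75,240.75),(277,245.5))]
sh=[onz("top",*p,.110) for p in((235,192),(307.5,202.5),(295,276),(220.5,265))]
print("tip",tip,"root",root,np.linalg.norm(tip-root)); print("pl",pl,np.linalg.norm(pl[0]-pl[1]))
print("sh",np.round(sh,3),np.mean(sh,0),[np.linalg.norm(sh[i]-sh[i-1]) for i in range(4)])
def yaw(v): return np.degrees(np.arctan2(v[1],v[0]))
print("yaws",yaw(root-tip),yaw(sh[0]-sh[3]),yaw(sh[1]-sh[2]),yaw(pl[0]-pl[1])-90,yaw(sh[0]-sh[1])-90,yaw(sh[3]-sh[2])-90)
tr=[onz("top",*p,.018) for p in((411,228),(485,219),(501,303),(427,314))]
print("tray",np.round(tr,3),np.mean(tr,0),[np.linalg.norm(tr[i]-tr[i-1]) for i in range(4)],yaw(tr[0]-tr[3]))
for n,p,z in(("soap",(324,135),.17),("cup",(143,247),.085),("jar",(421,162),.08)): print(n,onz("top",*p,z))
print("side tongue tip",onz("side",270+(461-400)*.3,155+74*.3,.15))
```

```text
tip [0.49137306 0.17347217 0.154     ] root [0.52953818 0.16798924 0.154     ] 0.038556954295541
pl [array([0.53493808, 0.19990341, 0.152     ]), array([0.52738118, 0.134226  , 0.152     ])] 0.0661107228008493
sh [[0.641 0.222 0.11 ]
 [0.623 0.08  0.11 ]
 [0.477 0.1   0.11 ]
 [0.496 0.243 0.11 ]] [0.55911925 0.16133391 0.11      ] [np.float64(0.1468103604285757), np.float64(0.14331891358736548), np.float64(0.14678020451485682), np.float64(0.14394697398462553)]
yaws -8.175372998847331 -8.318966676078741 -8.073989796029617 -6.5636415436203634 -7.246178614462266 -7.23832057285361
tray [[ 0.598 -0.137  0.018]
 [ 0.621 -0.292  0.018]
 [ 0.445 -0.319  0.018]
 [ 0.419 -0.167  0.018]] [ 0.52075213 -0.22879093  0.018     ] [np.float64(0.18129219801911914), np.float64(0.15689398920777298), np.float64(0.17781603735537319), np.float64(0.15351652029315463)] 9.751794713625575
soap [0.73883044 0.05111292 0.17      ]
cup [0.53220922 0.40042558 0.085     ]
jar [ 0.72110048 -0.14820767  0.08      ]
side tongue tip [0.5008451  0.19786241 0.15      ]
```

Run:
```python
from h import *
print(camera_model("side").keys(),camera_model("top").keys())
for nm,P in(("tip",(.4914,.1735,.15)),("traycorners",(.598,-.137,.018)),("",(.621,-.292,.018)),("",(.445,-.319,.018)),("",(.419,-.167,.018)),("shoulder",(.496,.243,.11)),("",(.477,.1,.11)),("",(.623,.08,.11)),("platecorner",(.5274,.1342,.15)),("soap",(.739,.051,.17)),("tcp",sense()["tcp_pos"])): print(nm,proj("side",P).round(1),proj("top",P).round(1))
```

```text
dict_keys(['fov_y', 'cx', 'cy', 'world_from_camera']) dict_keys(['fov_y', 'cx', 'cy', 'world_from_camera'])
tip [286.6 183.9] [255.2 264.4]
traycorners [407.6 344.9] [411.1 228. ]
 [475.6 424.7] [485.  218.9]
 [355.5 480.4] [501.1 303. ]
 [299.1 386.6] [426.8 314.1]
shoulder [280.4 185.6] [220.6 264.8]
 [289.6 225. ] [295.2 276.2]
 [372.9 218.5] [307.4 202.4]
platecorner [312.1 191.4] [277.1 245.7]
soap [444.8 187.3] [324.1 134.9]
tcp [ 31.9 732.7] [670.8 454.8]
```

```bash
cat >> h.py <<'E'
def tri(a,b):
    (o1,d1),(o2,d2)=ray("top",*a),ray("side",*b)
    A=np.stack([d1,-d2],1);k=np.linalg.lstsq(A,o2-o1,rcond=None)[0]
    p,q=o1+d1*k[0],o2+d2*k[1];return (p+q)/2,np.linalg.norm(p-q)
E
python3 - <<'E'
from h import *
for n,a,b in(("tip",(255,264),(288.3,177.2)),("plateR",(277,245.5),(310.5,186.5)),("plateR far",(286.5,200),(364,187.5)),("tray",(411,228),(407,350)),("tray2",(485,219),(474,431)),("sh",(295,276),(291,228)),("sh2",(307.5,202.5),(374.4,219.5))): print(n,*tri(a,b))
E
```

```text
tip [0.49207994 0.17227902 0.16343902] 0.0046454444173255754
plateR [0.52498135 0.13388922 0.16038808] 0.0013912759948091042
plateR far [0.61682135 0.11867138 0.15212571] 0.0035440926177748512
tray [ 0.59901716 -0.13801509  0.00825119] 0.0025669855013395913
tray2 [ 0.62145494 -0.2941186   0.00814591] 0.0037125852237782806
sh [0.4789644  0.10049073 0.10305012] 0.0009951969428879863
sh2 [0.62459034 0.07948628 0.10765428] 0.0024188464255695792
```

```bash
cat >> h.py <<'E'
YAW=np.radians(-7.6); D=np.array([np.cos(YAW),np.sin(YAW),0]); Z=np.array([0,0,1.])
AX=np.array([.563,.163,0]); HINGE=AX+.062*D+.150*Z
def down(psi): return (R.from_euler('z',psi)*R.from_euler('x',np.pi)).as_quat()
def st(tag=""):
    s=sense();print(tag,round(s["time"],2),"tcp",np.round(s["tcp_pos"],4),"F",np.round(s["ft_force"],1),"Mz",np.round(s["moment"],2),"gw",round(s["grip_width"],3),"gf",np.round(s["gripper_force"],1));return s
E
python3 - <<'E'
from h import *
q=down(YAW)
def g(th,r=.122): return HINGE-r*np.cos(th)*D+(r*np.sin(th)-pinch_z)*Z
p0=g(.085); p0[2]=.142
print(p0,[np.round(ik(p,q),2) if ik(p,q) is not None else None for p in(p0,g(1.0),g(2.0))])
grip(.45,25); reach(p0+[0,0,.09],q); st()
move_straight(p0); st("at")
grip(0); s=st("grip")
if .08<s["grip_width"]<.25:
    for th in np.linspace(.25,2.0,8):
        move_straight(g(th),max_speed=.12); st(f"{th:.2f}")
    grip(.45); st(); move_straight(g(2.0)+[-.0,0,.09]); reach(AX+[-.19,-.3,.30],q); st()
    crop(camera("top"),200,120,340,290,3,"pics/t1.png"); crop(camera("side"),260,120,400,280,3,"pics/s1.png")
    a=cv2.imread("pics/t1.png");b=cv2.imread("pics/s1.png");o=np.zeros((510,800,3),np.uint8);o[:,:380]=a[:,:380];o[:480,380:]=b[:,:420];cv2.imwrite("pics/c1.png",o)
E
```

```text
[0.50396366 0.17087713 0.142     ] [array([ 0.22,  0.08,  1.55, -0.  ,  1.51,  1.92]), array([ 0.19,  0.16,  1.29, -0.  ,  1.7 ,  1.89]), array([ 0.13,  0.41,  0.96, -0.  ,  1.77,  1.84])]
 3.32 tcp [0.5042 0.1702 0.232 ] F [-0.4  0.1  0.6] Mz [ 0.    0.03 -0.04] gw 0.451 gf 0.0
at 4.07 tcp [0.5046 0.1708 0.1429] F [0.4 0.2 0.4] Mz [0.01 0.06 0.02] gw 0.451 gf 0.0
grip 4.42 tcp [0.5048 0.1715 0.1433] F [0.4 2.4 2.1] Mz [ 0.3  -0.25 -0.03] gw 0.132 gf 26.9
0.25 4.73 tcp [0.5078 0.171  0.1619] F [ 2.9  2.5 -0.2] Mz [ 0.41 -0.34  0.02] gw 0.134 gf 26.9
0.50 5.13 tcp [0.5184 0.1694 0.1897] F [1.4 4.3 0.7] Mz [ 0.59 -0.3  -0.  ] gw 0.136 gf 27.4
0.75 5.53 tcp [0.5358 0.167  0.2138] F [1.9 5.2 0.5] Mz [ 0.75 -0.33 -0.03] gw 0.132 gf 27.6
1.00 5.93 tcp [0.559  0.1638 0.2332] F [ 2.4  4.3 -1.5] Mz [ 0.8  -0.31  0.  ] gw 0.128 gf 27.6
1.25 6.33 tcp [0.5862 0.1601 0.2461] F [ 1.9  4.6 -3. ] Mz [ 0.8  -0.21  0.  ] gw 0.136 gf 27.6
1.50 6.73 tcp [0.6157 0.1561 0.2522] F [ 0.8  4.7 -3.1] Mz [ 0.86 -0.09 -0.03] gw 0.131 gf 27.8
1.75 7.13 tcp [0.6461 0.152  0.2509] F [ 0.6  4.5 -2.1] Mz [ 0.77 -0.1  -0.06] gw 0.136 gf 28.3
2.00 7.53 tcp [0.6751 0.1481 0.2423] F [ 0.1  4.4 -2. ] Mz [ 0.78 -0.14 -0.01] gw 0.133 gf 28.3
 7.91 tcp [0.6747 0.1473 0.2426] F [-0.2 -0.2 -0.7] Mz [ 0.02  0.01 -0.01] gw 0.452 gf 0.0
 10.2 tcp [ 0.3736 -0.1369  0.3002] F [ 0.6 -0.   0.8] Mz [-0.01  0.02 -0.  ] gw 0.45 gf 0.0
```

View pics/c1.png

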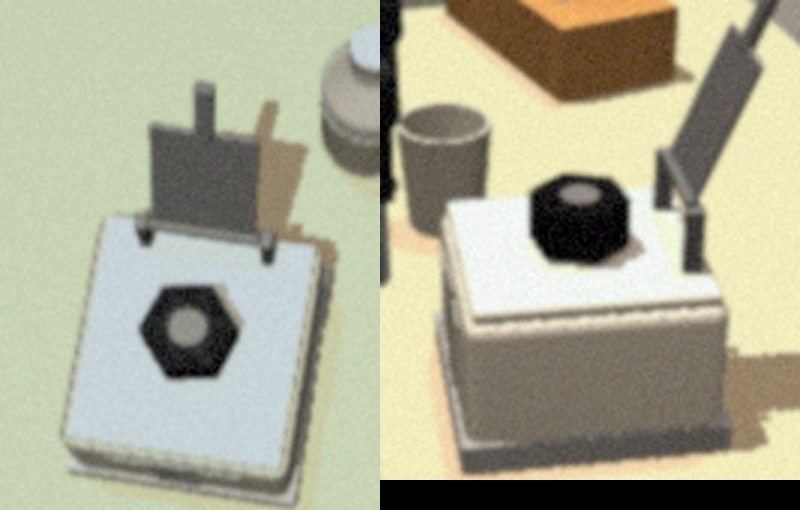

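The tab stands open, folded well back. The cap is clear, with its disc centre at about (262.3,229.3) in the top picture and its hex vertices to the left and right. I'll measure the hex centre and phase, then check which grasp angles are feasible.

Run:
```python
from h import *
im=camera("top");g=cv2.GaussianBlur(im,(3,3),0).max(2)
m=np.zeros_like(g);m[205:255,235:290]=(g[205:255,235:290]<50)
c=max(cv2.findContours(m,0,1)[0],key=cv2.contourArea);c=cv2.convexHull(c)[:,0]
P=np.array([onz("top",*p,.144)[:2] for p in c]);mm=cv2.moments(P.astype(np.float32));C=np.array([mm["m10"],mm["m01"]])/mm["m00"]
print("centroid",C,"area->AF",np.sqrt(mm["m00"]/.866),"disc",onz("top",262.3,229.3,.144))
# support width minimum over angles
a=np.radians(np.arange(-30,30,1)); w=[sum(np.ptp(P@[np.cos(t+k*np.pi/3),np.sin(t+k*np.pi/3)]) for k in range(3))/3 for t in a]
i=np.argsort(w)[:5];print(np.degrees(a[i]),np.array(w)[i],min(w),max(w))
j0=sense()["joints"]
for d in(-60,-6,0,60,120,180):
  for e in(0,85):
    q=ik(AX+.118*Z,down(np.radians(d+e)));print(d,e,None if q is None else np.round(q,2))
```

```text
centroid [0.55741784 0.1621578 ] area->AF 0.05416504077909121 disc [0.55940629 0.16320708 0.144     ]
[2. 3. 1. 4. 0.] [0.05492198 0.05495569 0.05500721 0.05518872 0.05532326] 0.05492197928364929 0.06078085739445236
-60 0 None
-60 85 [ 0.19  0.21  1.45 -0.    1.47  1.32]
-6 0 [ 0.19  0.21  1.45 -0.    1.47  1.86]
-6 85 [ 0.19  0.21  1.45 -0.    1.47  0.38]
0 0 [ 0.19  0.21  1.45 -0.    1.47  1.76]
0 85 [ 0.19  0.21  1.45 -0.    1.47  0.27]
60 0 [ 0.19  0.21  1.45 -0.    1.47  0.71]
60 85 [ 0.19  0.21  1.45  0.    1.47 -0.77]
120 0 [ 0.19  0.21  1.45  0.    1.47 -0.34]
120 85 [ 0.19  0.21  1.45  0.    1.47 -1.82]
180 0 [ 0.19  0.21  1.45  0.    1.47 -1.39]
180 85 None
```

Run:
```python
from h import *
print(tri((262.3,229.3),(326.7,184.3)))
C=np.array([.559,.163,.114]); psi=np.radians(32); q=down(psi)
grip(.88,20); reach(C+[0,0,.10],q); st("above"); move_straight(C,max_speed=.1); st("down")
grip(0,20); st("grip20"); grip(0,60); st("grip60")
```

```text
(array([0.56156013, 0.16280059, 0.14391188]), np.float64(0.004254906818771083))
above 12.16 tcp [0.5592 0.1619 0.2148] F [-0.2 -0.2  0.8] Mz [ 0.03  0.03 -0.04] gw 0.881 gf 0.0
down 13.31 tcp [0.5596 0.1631 0.115 ] F [0.7 0.1 0.4] Mz [ 0.01 -0.06  0.04] gw 0.883 gf 0.0
grip20 13.62 tcp [0.5597 0.1628 0.1152] F [-0.3 -2.   3.2] Mz [-0.26 -0.12 -0.03] gw 0.627 gf 25.8
grip60 13.84 tcp [0.5597 0.1629 0.1154] F [ 0.  -2.   4.5] Mz [-0.24 -0.    0.01] gw 0.625 gf 65.1
```

Run:
```python
from h import *
C=np.array([.559,.163,.114]); a=0; b=sense()["moment"][2]
while a<90:
    a+=3 if a<33 else 1
    move_straight(C,down(np.radians(32+a)),max_speed=.15)
    s=sense(); M=s["moment"][2]-b; F=np.array(s["ft_force"])
    if a%6==0 or a>33: print(a,round(s["time"],2),"M",round(M,3),F.round(1),np.round(R.from_quat(s["tool_rot"]).as_euler('zyx',degrees=True)[0],1))
    if abs(M)>.40 or np.linalg.norm(F)>22: print("STOP",a,M,F);break
st()
```

```text
6 14.34 M 0.019 [ 0.6 -2.1  5.2] -38.0
12 14.84 M 0.077 [ 1.7 -2.7  5.3] -44.0
18 15.34 M 0.075 [ 0.2 -1.8  5.9] -50.0
24 15.84 M 0.059 [-0.1 -1.5  5.6] -56.0
30 16.34 M -0.006 [-1.7 -0.7  6.6] -62.0
34 16.84 M -0.032 [-1.3 -1.7  5.7] -66.0
35 17.09 M -0.064 [-0.5 -0.4  7.4] -67.0
36 17.34 M -0.1 [-1.1 -2.3  7.7] -68.0
37 17.59 M 0.021 [-1.5 -1.2  6.7] -69.0
38 17.84 M -0.087 [-1.8 -1.1  7.8] -70.0
39 18.09 M -0.091 [-1.7 -1.2  8.8] -71.0
40 18.34 M -0.049 [-3.3 -2.1  9.7] -72.0
41 18.59 M -0.042 [-2.3 -2.1 11. ] -73.0
42 18.84 M -0.071 [-2.6 -2.6 10.7] -74.0
43 19.09 M 0.038 [-2.6 -2.  12.6] -75.0
44 19.34 M -0.072 [-2.1 -2.7 11.8] -76.0
45 19.59 M -0.017 [-2.  -1.9 11.5] -77.0
46 19.84 M -0.008 [-2.  -1.9 11.1] -78.0
47 20.09 M -0.046 [-2.2 -1.7 10.9] -79.0
48 20.34 M -0.088 [-1.5 -1.4 12.1] -80.0
49 20.59 M -0.054 [-2.  -1.9 11.5] -81.0
50 20.84 M 0.011 [-1.2 -1.2 10.6] -82.0
51 21.09 M -0.037 [-1.3 -2.1 11.7] -83.0
52 21.34 M -0.074 [-0.8 -1.7 11. ] -84.0
53 21.59 M -0.189 [ 0.7 -1.1 11.2] -85.0
54 21.84 M -0.362 [ 1.  -0.6 10.5] -85.9
55 22.09 M -0.655 [-0.4 -0.5 10.5] -86.9
STOP 55 -0.6545855256460215 [-0.4422486  -0.53147685 10.4766153 ]
 22.09 tcp [0.5613 0.163  0.1177] F [-0.4 -0.5 10.5] Mz [-0.19 -0.06 -0.64] gw 0.618 gf 65.9
```

The stop is at about 54° and the last step peaked at 0.65 N m, which is more than I wanted. I'll back off 3° at once and then lift while watching the pull.

Run:
```python
from h import *
C=np.array([.559,.163,.114]); q=down(np.radians(32+52))
move_straight(C,q); s=st("backed")
for h in np.arange(.004,.045,.004):
    move_straight(C+[0,0,h],q,max_speed=.05); s=st(f"{h:.3f}")
    if s["ft_force"][2]<-30: print("HELD");break
else:
    move_straight(C+[0,0,.12],q,max_speed=.1); st("up")
im=camera("side");cv2.imwrite("pics/s2.png",im[:,:,::-1])
```

```text
backed 22.34 tcp [0.5613 0.163  0.1178] F [ 0.6 -2.6 11.7] Mz [-0.35 -0.01 -0.07] gw 0.624 gf 66.0
0.004 22.59 tcp [0.5609 0.163  0.1192] F [ 5.5 -1.5  4.1] Mz [-0.12 -0.95 -0.11] gw 0.62 gf 64.9
0.008 22.84 tcp [0.5606 0.1629 0.1216] F [ 6.2 -0.9  0.8] Mz [-0.06 -1.13 -0.15] gw 0.624 gf 65.3
0.012 23.09 tcp [0.5598 0.1626 0.1248] F [ 4.5 -1.5 -1. ] Mz [-0.31 -0.95  0.03] gw 0.626 gf 65.4
0.016 23.34 tcp [0.5576 0.1632 0.1285] F [-0.2  0.5 -0.4] Mz [ 0.03 -0.03 -0.02] gw 0.62 gf 65.5
0.020 23.59 tcp [0.5587 0.1632 0.134 ] F [-0.5  0.6 -0.7] Mz [ 0.02 -0.    0.01] gw 0.622 gf 65.5
0.024 23.84 tcp [0.5592 0.1631 0.1385] F [ 1.2  0.3 -0.2] Mz [0.   0.01 0.03] gw 0.624 gf 65.5
0.028 24.09 tcp [0.5593 0.1631 0.1425] F [ 0.8  0.6 -0.7] Mz [ 0.01  0.01 -0.04] gw 0.623 gf 65.5
0.032 24.34 tcp [0.5593 0.1631 0.1465] F [-1.4  0.3 -0.6] Mz [-0.06 -0.    0.05] gw 0.62 gf 65.5
0.036 24.59 tcp [0.5592 0.1631 0.1504] F [ 0.6 -0.   0. ] Mz [ 0.02  0.03 -0.03] gw 0.621 gf 65.5
0.040 24.84 tcp [0.5592 0.163  0.1544] F [ 0.3 -0.3 -1.8] Mz [-0.03  0.09 -0.01] gw 0.62 gf 65.5
0.044 25.09 tcp [0.5592 0.163  0.1585] F [ 0.3 -0.6 -0.2] Mz [-0.06  0.02 -0.01] gw 0.621 gf 65.5
up 26.0 tcp [0.5586 0.1629 0.233 ] F [-0.  -0.3 -1.1] Mz [-0.04 -0.01 -0.05] gw 0.615 gf 65.5
```

View pics/s2.png

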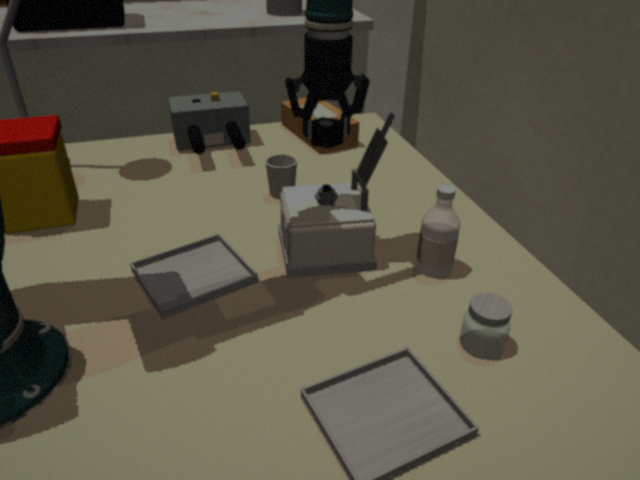

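The cap is held level in the gripper at about (327,131), the neck is bare, the tab is still open, and the other things haven't moved. Next I'll place the cap in the right-hand tray.

Run:
```python
from h import *
T=np.array([.521,-.229,0]); q=down(np.radians(84))
move_straight(np.array([.559,.163,.25]),q)
reach(T+.25*Z,q) if ik(T+.25*Z,q) is not None else print("noik"); st()
move_straight(T+.05*Z,q,max_speed=.12); move_straight(T+.016*Z,q,max_speed=.05); dwell(.2); z0=st("low")["ft_force"][2]
for z in np.arange(.015,.003,-.001):
    move_straight(T+z*Z,q,max_speed=.03); s=sense(); f=s["ft_force"][2]
    if f-z0>4: break
st(f"contact {z:.3f}")
```

```text
27.77 tcp [ 0.5214 -0.228   0.2499] F [-0.5  0.8 -0.6] Mz [ 0.03 -0.04 -0.01] gw 0.622 gf 65.5
low 30.62 tcp [ 0.5213 -0.2292  0.0165] F [-0.7  0.4  0.3] Mz [-0.01 -0.03 -0.01] gw 0.623 gf 65.5
contact 0.006 33.12 tcp [ 0.5211 -0.2291  0.0069] F [-3.4  1.1  5.8] Mz [0.26 0.29 0.02] gw 0.619 gf 66.0
```

Run:
```python
from h import *
T=np.array([.521,-.229,0]); q=down(np.radians(84))
grip(.68,20); grip(.9); st("open"); move_straight(T+.15*Z,q,max_speed=.08); st()
reach(np.array([.35,.05,.35]),q); st()
a=camera("top");b=camera("side")
crop(a,390,200,520,330,3,"/tmp/a.png");crop(b,290,330,490,480,2,"/tmp/b.png")
a=cv2.imread("/tmp/a.png");b=cv2.imread("/tmp/b.png");o=np.zeros((390,790,3),np.uint8);o[:,:390]=a;o[:300,390:]=b;cv2.imwrite("pics/c3.png",o)
```

```text
open 33.67 tcp [ 0.521  -0.229   0.0058] F [-0.6 -0.7 -0.1] Mz [ 0.02  0.04 -0.06] gw 0.898 gf 0.0
 35.62 tcp [ 0.5207 -0.2289  0.1494] F [-0.1 -0.6  0.4] Mz [-0.02 -0.07 -0.03] gw 0.904 gf 0.0
 37.05 tcp [0.3504 0.0496 0.3489] F [-0.1 -0.2 -0. ] Mz [-0.07  0.   -0.02] gw 0.901 gf 0.0
```

View pics/c3.png

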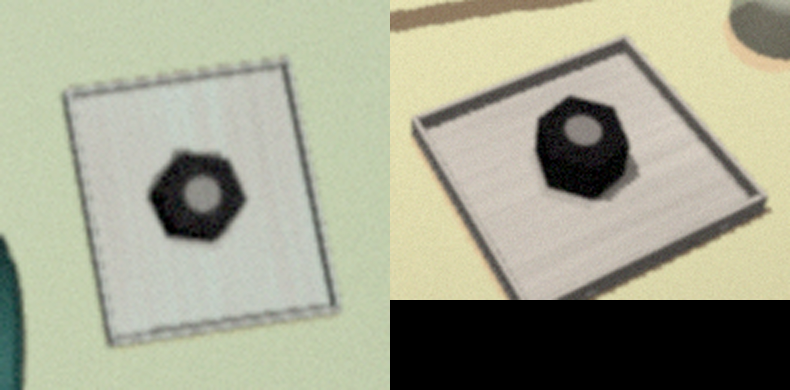

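The cap sits flat and top up, with its disc at about (203,194) in the crop, near the centre of the tray. The gripper is clear.

```bash
python3 -c "
from cell import *
print(hand_in())"
```

```text
the job is handed in; nothing more can be done
None
```

I folded the tab back past upright, unscrewed the cap to its stop, set it top up in the right-hand tray and handed the job in; the last unscrewing step peaked at about 0.65 N m (forced limit about 0.6), so it may have counted as forced, and no verdict came back.

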